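# Return a coaxial attenuator set to its fitted foam tray

## Task

Put the receiver's coaxial set back into its foam tray: lay each of the four loose pieces (the short termination, the plain adaptor, the blue-banded and the red-banded attenuator) in the cut-out made for it, which is the one of its own length, tagged with its band's colour if it has a band. Each must lie along its cut-out, flat and fully down on the yellow floor, and be let go; leave the battery and the jar standing where they are.

Things in the scene. Friction and masses are not known exactly. Their poses are not given: they have to be found in the camera images.
- terminator: Coaxial termination: short plain silver-white stepped metal cylinder, no band, the shortest of the four pieces; 28 mm long, 20 mm across. Lies on its side on the bench at any yaw and does not roll. Origin: centre of its underside; y along the cylinder, x across it, z up; its top is 20 mm above the origin. Grasp across the barrel (along x). About 30 g.
- adaptor: Coaxial adaptor: plain silver-white stepped metal cylinder, no band; 42 mm long, 20 mm across. Lies on its side on the bench at any yaw and does not roll. Origin: centre of its underside; y along the cylinder, x across it, z up; its top is 21 mm above the origin. Grasp across the barrel (along x). About 60 g.
- attenuator_blue: Coaxial attenuator: silver-white metal cylinder with a dark blue band; 50 mm long, 20 mm across. Lies on its side on the bench at any yaw and does not roll. Origin: centre of its underside; y along the cylinder, x across it, z up; its top is 21 mm above the origin. Grasp across the barrel (along x). About 60 g.
- attenuator_red: Coaxial attenuator: silver-white metal cylinder with a broad red band, the longest of the four pieces; 62 mm long, 20 mm across. Lies on its side on the bench at any yaw and does not roll. Origin: centre of its underside; y along the cylinder, x across it, z up; its top is 21 mm above the origin. Grasp across the barrel (along x). About 60 g.
- cutout_terminator: Fixed dark foam block, no tag, shortest cut-out: for terminator. 64 x 88 mm, 20 high; origin centre of its underside (3 mm above bench), z up. Central cut-out with yellow floor, 34 mm along y, 27 across x, floor at z = 10 mm, upper 6 mm flared outwards 3.5 mm. Four blocks in a row fill a tray; next cut-out 66 mm off in x. A piece stands 10 mm proud.
- cutout_adaptor: Fixed dark foam block, no tag, second shortest cut-out: for adaptor. 64 x 88 mm, 20 high; origin centre of its underside (3 mm above bench), z up. Central cut-out with yellow floor, 48 mm along y, 27 across x, floor at z = 10 mm, upper 6 mm flared outwards 3.5 mm. Four blocks in a row fill a tray; next cut-out 66 mm off in x. A piece stands 10 mm proud.
- cutout_attenuator_blue: Fixed dark foam block, blue tag on either side of the cut-out: for attenuator_blue. 64 x 88 mm, 20 high; origin centre of its underside (3 mm above bench), z up. Central cut-out with yellow floor, 56 mm along y, 27 across x, floor at z = 10 mm, upper 6 mm flared outwards 3.5 mm. Four blocks in a row fill a tray; next cut-out 66 mm off in x. A piece stands 10 mm proud.
- cutout_attenuator_red: Fixed dark foam block, red tag on either side of the cut-out: for attenuator_red. 64 x 88 mm, 20 high; origin centre of its underside (3 mm above bench), z up. Central cut-out with yellow floor, 68 mm along y, 27 across x, floor at z = 10 mm, upper 6 mm flared outwards 3.5 mm. Four blocks in a row fill a tray; next cut-out 66 mm off in x. A piece stands 10 mm proud.
- battery: Bystander: 9 V block battery, black with an orange front, standing upright on the bench, 18 x 26 mm and 48 mm high, loose. Origin: centre of its underside.
- jar: Bystander: small round white jar with a blue screw cap, 53 mm across and 42 mm high, standing on the bench, loose. Origin: centre of its underside.

How it is judged:
At the end, for the whole second after the job is handed in: Each of the four pieces lies in its own cut-out: centred on it within 8 mm horizontally, its underside no more than 3 mm above the yellow floor, its length within 0.3 rad of the cut-out's (either way round), flat within 0.12 rad, released and at rest (below 0.02 m/s) (horizontal distance between terminator and cutout_terminator below 0.008 m and z of terminator in the frame of cutout_terminator below 0.013 m and angle between the y axis of terminator and the y axis of cutout_terminator, either way round below 0.3 rad and angle between each of terminator, adaptor, attenuator_blue, attenuator_red's own z axis and vertical below 0.12 rad and linear speed of each of terminator, adaptor, attenuator_blue, attenuator_red below 0.02 m/s and horizontal distance between adaptor and cutout_adaptor below 0.008 m and z of adaptor in the frame of cutout_adaptor below 0.013 m and angle between the y axis of adaptor and the y axis of cutout_adaptor, either way round below 0.3 rad and horizontal distance between attenuator_blue and cutout_attenuator_blue below 0.008 m and z of attenuator_blue in the frame of cutout_attenuator_blue below 0.013 m and angle between the y axis of attenuator_blue and the y axis of cutout_attenuator_blue, either way round below 0.3 rad and horizontal distance between attenuator_red and cutout_attenuator_red below 0.008 m and z of attenuator_red in the frame of cutout_attenuator_red below 0.013 m and angle between the y axis of attenuator_red and the y axis of cutout_attenuator_red, either way round below 0.3 rad); the robot touches nothing.
It fails at once if the 9 V battery is knocked over, or shifted by more than 25 mm (distance of battery from where it was at the start of the episode above 0.025 m or angle between battery's own z axis and vertical above 0.35 rad).
It fails at once if the jar is knocked over, or shifted by more than 25 mm (distance of jar from where it was at the start of the episode above 0.025 m or angle between jar's own z axis and vertical above 0.35 rad).
It also fails if it takes over 96 s, if anything falls off the work surface, if the arm or the gripper's body presses on something with over 40 N, if the wrist force passes 120 N, or if a joint passes its speed limit or range.

## Robot

A 7-joint arm with a two-finger parallel gripper is mounted at the origin on a cart in front of the work surface, level with it; the furniture and walls round the work are solid. World frame = base frame: x ahead of the robot, y to its left, z up, the work surface at z = 0. Lengths are in m, angles in rad, forces in N, time in s.
With the tool pointing down it reaches from about 0.4 to 0.9 m from the base axis. Payload 5.6 kg.
Tool frame: the origin (TCP) lies on the centre line of the jaws, within the pads' length; the fingertips stand manip.tips_ahead ahead of it and the grasp point (between the pads) lies 5 mm behind it (manip.tips_ahead is the distance from the TCP to the fingertips, in m); z points along the fingers, y is the line along which they close (so a half turn about z gives the same grasp; the last joint's range is limited). The gripper opens to 92 mm and grips with 3 to 60 N. Pads are 20 mm wide; open, the fingers measure 128 mm over their backs; the gripper's body (75 mm by 189 mm) begins 69 mm behind the grasp point.
Start: joints at [-1.259, 0.468, -0.012, 1.603, 0.006, 1.071, -0.056], TCP at [0.226, 0.61, 0.229] pointing down, gripper open.
Joint ranges: [-2.53, 2.53], [-0.31, 2.02], [-1.57, 1.55], [0.28, 2.44], [-1.29, 4.43], [0.15, 1.84], [-2.92, 2.92]. Speed limits (rad/s): [2.57, 2.57, 3.14, 3.14, 3.14, 3.14, 3.14].

## Interface

Orientations are given as a unit quaternion [x, y, z, w].
In Python, from plant import manip gives the robot as it stands.
- The arm moves only by the tool servo_tool, never from a script. Its argument "increments" is a list of rows, each a list of 5 numbers: the shift along the tool's x, y, z normalised to -1 to 1, where 1 is 10 cm, then the turn about the tool's z normalised to -1 to 1, where 1 is 1.5 rad, then the finger opening in mm, from 0 to 91.9. In form: [[x, y, z, spin, hand], ...]. A call has 1 to 8 rows; each row shifts and turns the commanded pose from where the row before left it, along the tool's axes as they then stand; what a row does not reach is not made up. A row lasts 1/10 s, in which the tool goes at most 50 mm and 8.59 degrees, less where a joint would pass 70% of its speed; a pose out of reach is approached as far as the arm can. A call with a number of a shift or a turn outside -1 to 1 is refused whole. A call with a gripper value outside its range is refused whole. The fingers move at their own pace and stop on an object; the grip force is fixed at half the most. Time passes only in rows, so rows that do not move let the fingers close. It gives the time, the measured TCP pose, the force, the opening and the grip force at its end, in the units of the state.
- manip.get_state(): the state, without advancing time (a new reading comes with each control period).
- manip.grab_frame(name): name is "side" or "top"; returns a dict with "frame" (480x640x3 uint8, red, green, blue), "K" (3x3 intrinsics, pixels), "dist_coeffs" ([k1, k2, p1, p2, k3] as OpenCV has them; the pictures are not rectified), "R" (3x3) and "t" (3): a world point X has camera coordinates R X + t. Camera axes: x right, y down, z forward; pixel columns grow to the right and rows downward; lengths in m; the calibration is good to about 2 mm. A picture is of the moment at which its call begins. There is no depth.
- manip.job_done(): hands the job in; it is judged then, once.
Trained networks look in a picture, given as the dict that the camera call returned (one of the last four; its "shot" number tells which), for a name from the list of things; names that differ only in an ending like _2 or _b are one class to them, and where a whole thing is asked for, a point or a joint stands for the part that bears it (a point fixed in the world has none). Each returns a list of dicts, best first, with "conf" (0 to 1); they miss things now and then, are a little off and sometimes report something else, mostly with a low value. They report only what shows in the picture. A call takes as long as a camera call.
- manip.cut_out(thing, picture): "region" (480x640 bool, what is visible of it) and "uv" ([column, row] in pixels, amid what is visible of it).
- manip.pinpoint(thing, picture): "uv" ([column, row] in pixels: a listed point, or the origin of a listed thing).
The state is a dict: "clock": time; "joints": joint angles; "qd": joint speeds; "tau": joint torques, N m; "tcp_pos": TCP position; "tool_rot": TCP orientation; "ft_force": force on the tool from outside, world axes, zero at the start; "wrist_torque": the same for the moment, N m; "gripper_width": finger opening in m; "grip_force": force on a finger pad.
Only numpy, scipy, OpenCV 4.12 (cv2) and the standard library are available. Lean on these libraries where they do the work, as an engineer would, in place of code of your own. Each camera call takes 0.05 s, during which the arm holds its last target. There are 200 camera calls.

## Working session

There is one attempt and no reset: what is moved stays moved. The work goes in short steps, Python scripts to look and compute and a tool call to move; the robot and the scene stay as the last step left them, time stands still between calls to the robot, and variables do not carry over. Pictures are saved under pics/ and viewed, at most 14 in all, crops included, and the job is handed in when it is done.

Besides the shell and the picture viewer there is one more tool, called after ">>>" as name(argument=value, ...), one argument or row to a line, values as JSON. servo_tool: Moves the arm, as the interface text tells. Its arguments: {"type":"object","properties":{"increments":{"type":"array","items":{"type":"array","items":{"type":"number"}}}},"required":["increments"]}

```bash
mkdir -p pics; ls; cat > h.py <<'E'
import numpy as np, cv2
from plant import manip
from scipy.spatial.transform import Rotation as Rn
def grab(n): return manip.grab_frame(n)
def ray(p,uv,z):
    K=np.array(p["K"]);d=np.array(p["dist_coeffs"],float);R=np.array(p["R"]);t=np.array(p["t"])
    n=cv2.undistortPoints(np.array(uv,float).reshape(-1,1,2),K,d).reshape(-1,2)
    D=np.c_[n,np.ones(len(n))]@R; C=-R.T@t
    return C+D*((z-C[2])/D[:,2])[:,None]
def save(p,f): cv2.imwrite("pics/"+f,cv2.cvtColor(p["frame"],cv2.COLOR_RGB2BGR))
def st():
    s=manip.get_state(); return s
E
python3 - <<'E'
from h import *
for n in("top","side"):
    p=grab(n);save(p,n+"0.png");print(n,"cam",-np.array(p["R"]).T@p["t"])
    for th in "terminator adaptor attenuator_blue attenuator_red cutout_terminator cutout_adaptor cutout_attenuator_blue cutout_attenuator_red battery jar".split():
        z=.003 if th.startswith("cut") else 0
        for r in manip.pinpoint(th,p)[:2]: print(th,round(r["conf"],2),np.round(r["uv"]),ray(p,r["uv"],z)[0].round(4))
s=st();print(s["tcp_pos"],s["tool_rot"],s["gripper_width"],s["clock"],manip.tips_ahead)
print(Rn.from_quat(s["tool_rot"]).as_matrix().round(3))
E
```

```text
pics
top cam [0.28674094 0.04906219 1.55068711]
terminator 0.59 [480. 234.] [ 0.47   -0.3531  0.    ]
adaptor 0.63 [384. 254.] [ 0.4189 -0.1017  0.    ]
attenuator_blue 0.69 [443. 248.] [ 0.432 -0.254  0.   ]
attenuator_red 0.48 [411. 230.] [ 0.4819 -0.1728  0.    ]
attenuator_red 0.32 [288. 235.] [0.4714 0.1497 0.    ]
cutout_terminator 0.73 [219. 253.] [0.4256 0.3284 0.003 ]
cutout_adaptor 0.87 [290. 234.] [0.4733 0.1453 0.003 ]
cutout_adaptor 0.45 [388. 255.] [ 0.4167 -0.1105  0.003 ]
cutout_attenuator_blue 0.97 [267. 239.] [0.4605 0.2044 0.003 ]
cutout_attenuator_blue 0.71 [480. 234.] [ 0.4676 -0.3499  0.003 ]
cutout_attenuator_red 0.73 [241. 246.] [0.4447 0.2721 0.003 ]
battery 0.5 [242. 248.] [0.4384 0.2712 0.    ]
battery 0.49 [359. 216.] [ 0.5191 -0.0375  0.    ]
jar 0.86 [174. 238.] [0.466  0.4491 0.    ]
side cam [ 0.42874462 -0.91516232  0.75480071]
terminator 0.52 [317. 394.] [ 0.474  -0.3445  0.    ]
adaptor 0.67 [285. 299.] [ 0.4221 -0.1047  0.    ]
attenuator_blue 0.88 [296. 355.] [ 0.4408 -0.2556  0.    ]
attenuator_red 0.53 [315. 326.] [ 0.4797 -0.1837  0.    ]
attenuator_red 0.31 [301. 212.] [0.4625 0.2105 0.    ]
cutout_terminator 0.8 [288. 183.] [0.43   0.3485 0.003 ]
cutout_adaptor 0.76 [309. 224.] [0.4799 0.1561 0.003 ]
cutout_attenuator_blue 0.83 [300. 211.] [0.4605 0.2111 0.003 ]
cutout_attenuator_red 0.7 [290. 196.] [0.4351 0.2821 0.003 ]
battery 0.68 [330. 280.] [ 0.5171 -0.0495  0.    ]
jar 0.72 [297. 167.] [0.4584 0.4466 0.    ]
[0.22583447 0.60950103 0.22861832] [1.76491729e-01 9.84302123e-01 1.23324812e-05 2.03684857e-05] 0.09203162965817155 1.1 0.014
[[-0.938  0.347  0.   ]
 [ 0.347  0.938  0.   ]
 [-0.     0.    -1.   ]]
```

```bash
python3 - <<'E'
import cv2
a=cv2.imread("pics/top0.png")[170:300,150:510];cv2.imwrite("pics/tc.png",cv2.resize(a,(792,286),interpolation=cv2.INTER_CUBIC))
E
```

```text
(no output)
```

View pics/tc.png

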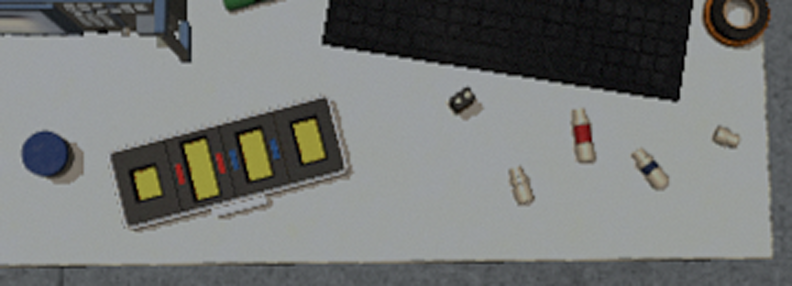

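View pics/side0.png

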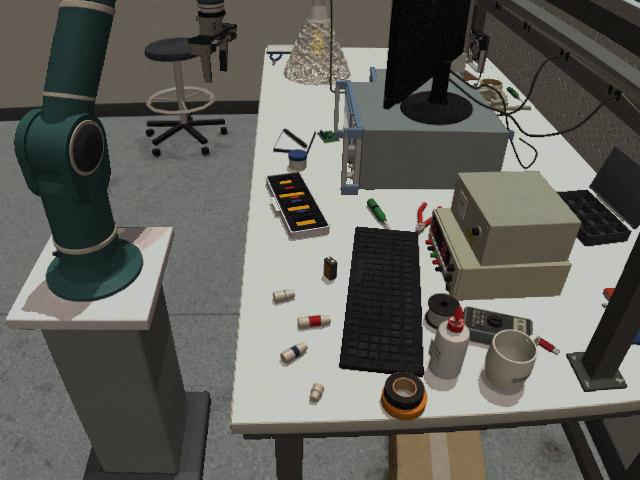

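```bash
cat > m.py <<'E'
from h import *
def measure(things,cams=("top","side"),ref=None):
    out={}
    for n in cams:
        p=grab(n)
        for th in things:
            r=manip.cut_out(th,p)
            if ref is not None and th in ref: r=[q for q in r if np.linalg.norm(ray(p,q["uv"],.01)[0,:2]-ref[th])<.04]
            if not r: print(n,th,"none");continue
            m=r[0]["region"];v,u=np.nonzero(m)
            w=ray(p,np.c_[u,v],.0105)[:,:2]
            c=w.mean(0);l,V=np.linalg.eigh(np.cov((w-c).T));d=V[:,1]
            a=np.arctan2(d[1],d[0])%np.pi
            e=(w-c)@V; 
            q=manip.pinpoint(th,p)
            print(n,th,round(r[0]["conf"],2),len(u),c.round(4),"yaw",round(a,3),"len",np.ptp(e,axis=0).round(3),"pin",[(round(x["conf"],2),ray(p,x["uv"],0)[0,:2].round(4)) for x in q[:1]])
def yellow(n):
    p=grab(n);h=cv2.cvtColor(p["frame"],cv2.COLOR_RGB2HSV)
    m=cv2.inRange(h,(22,90,60),(38,255,255));k,L,S,C=cv2.connectedComponentsWithStats(m)
    for i in range(1,k):
        if S[i,4]<20: continue
        v,u=np.nonzero(L==i);w=ray(p,np.c_[u,v],.013)[:,:2];c=w.mean(0)
        if not(.35<c[0]<.55 and .05<c[1]<.42): continue
        b=cv2.minAreaRect((w*1000).astype(np.float32))
        print(n,"yellow",S[i,4],c.round(4),"rect",np.round(b[0],1),np.round(b[1],1),round(b[2],1))
E
python3 - <<'E'
from m import *
yellow("top");yellow("side")
measure("terminator adaptor attenuator_blue attenuator_red cutout_terminator cutout_adaptor cutout_attenuator_blue cutout_attenuator_red".split())
measure(["battery","jar"],("top",))
E
```

```text
top yellow 203 [0.4736 0.1428] rect [473.2 142.9] [49.6 27.7] 13.8
top yellow 233 [0.4571 0.206 ] rect [457.2 206.4] [57.2 27.6] 13.9
top yellow 278 [0.4411 0.2697] rect [440.8 269.8] [69.  27.5] 15.2
top yellow 141 [0.4248 0.333 ] rect [425.3 333.6] [35.7 27.6] 14.5
top terminator 0.19 846 [0.4407 0.272 ] yaw 0.211 len [0.067 0.091] pin [(0.44, array([ 0.4709, -0.349 ]))]
top adaptor 0.52 108 [ 0.417  -0.1054] yaw 0.321 len [0.021 0.04 ] pin [(0.74, array([0.4495, 0.2011]))]
top attenuator_blue 0.73 170 [ 0.4353 -0.2583] yaw 0.653 len [0.024 0.053] pin [(0.47, array([ 0.4314, -0.2615]))]
top attenuator_red none
top cutout_terminator 0.59 854 [0.425  0.3361] yaw 0.276 len [0.067 0.091] pin [(0.64, array([0.4245, 0.33  ]))]
top cutout_adaptor 0.87 809 [0.4732 0.1445] yaw 0.186 len [0.066 0.09 ] pin [(0.84, array([0.4702, 0.1432]))]
top cutout_attenuator_blue 0.58 822 [0.4557 0.2092] yaw 0.224 len [0.065 0.089] pin [(0.8, array([0.4663, 0.1969]))]
top cutout_attenuator_red 0.88 880 [0.4406 0.2706] yaw 0.297 len [0.069 0.092] pin [(0.87, array([0.4421, 0.2715]))]
side terminator 0.44 19
[... 392 characters left out ...]
.65, array([ 0.4899, -0.1751]))]
side cutout_terminator 0.79 390 [0.4221 0.3554] yaw 0.206 len [0.066 0.091] pin [(0.64, array([0.4235, 0.3457]))]
side cutout_adaptor 0.57 643 [0.4711 0.1592] yaw 0.315 len [0.077 0.096] pin [(0.62, array([0.4796, 0.1524]))]
side cutout_attenuator_blue 0.56 522 [0.4581 0.2256] yaw 0.282 len [0.069 0.093] pin [(0.79, array([0.4614, 0.2083]))]
side cutout_attenuator_red 0.74 341 [ 0.4757 -0.1797] yaw 0.143 len [0.03  0.066] pin [(0.76, array([0.4307, 0.2845]))]
top battery 0.4 140 [ 0.4351 -0.2581] yaw 0.62 len [0.021 0.05 ] pin [(0.43, array([ 0.5147, -0.0293]))]
top jar 0.73 401 [0.4598 0.455 ] yaw 1.283 len [0.055 0.061] pin [(0.73, array([0.461 , 0.4479]))]
```

```bash
python3 - <<'E'
from m import *
ref=dict(terminator=(.472,-.35),attenuator_red=(.477,-.178),adaptor=(.418,-.105),attenuator_blue=(.436,-.258))
for i in range(2): measure(ref,("top","side"),ref)
p=grab("top");a=p["frame"][215:265,370:500,::-1];cv2.imwrite("pics/z.png",cv2.resize(a,(780,300),interpolation=cv2.INTER_CUBIC))
s=st();print(s["clock"])
E
```

```text
top terminator 0.6 69 [ 0.4729 -0.3459] yaw 1.269 len [0.02  0.027] pin [(0.63, array([ 0.4727, -0.354 ]))]
top attenuator_red 0.74 148 [ 0.4748 -0.1789] yaw 0.115 len [0.018 0.061] pin [(0.62, array([0.4344, 0.2694]))]
top adaptor 0.48 125 [ 0.4169 -0.1054] yaw 0.251 len [0.022 0.043] pin []
top attenuator_blue 0.73 138 [ 0.4353 -0.258 ] yaw 0.639 len [0.021 0.048] pin [(0.54, array([ 0.4324, -0.2615]))]
side terminator 0.63 190 [ 0.4729 -0.347 ] yaw 1.234 len [0.022 0.037] pin [(0.69, array([ 0.4703, -0.3473]))]
side attenuator_red 0.92 298 [ 0.4748 -0.1794] yaw 0.178 len [0.028 0.064] pin [(0.86, array([ 0.4789, -0.1735]))]
side adaptor 0.71 211 [ 0.4178 -0.1049] yaw 0.418 len [0.032 0.048] pin [(0.69, array([ 0.4187, -0.1034]))]
side attenuator_blue 0.57 342 [ 0.4358 -0.2564] yaw 0.687 len [0.029 0.06 ] pin [(0.58, array([ 0.4419, -0.2585]))]
top terminator none
top attenuator_red 0.57 195 [ 0.4764 -0.1788] yaw 0.139 len [0.024 0.06 ] pin [(0.67, array([ 0.4816, -0.1807]))]
top adaptor none
top attenuator_blue 0.66 133 [ 0.4348 -0.2588] yaw 0.631 len [0.021 0.049] pin [(0.69, array([ 0.4309, -0.2597]))]
side terminator 0.75 156 [ 0.4728 -0.3479] yaw 1.261 len [0.017 0.035] pin [(0.76, array([ 0.4702, -0.3482]))]
side attenuator_red 0.89 372 [ 0.4737 -0.1794] yaw 0.115 len [0.033 0.067] pin [(0.84, array([ 0.4803, -0.1708]))]
side adaptor 0.61 171 [ 0.4163 -0.1054] yaw 0.379 len [0.028 0.042] pin [(0.54, array([ 0.4174, -0.1051]))]
side attenuator_blue 0.89 336 [ 0.4365 -0.2567] yaw 0.688 len [0.028 0.061] pin [(0.83, array([ 0.4418, -0.2542]))]
4.85
```

View pics/z.png

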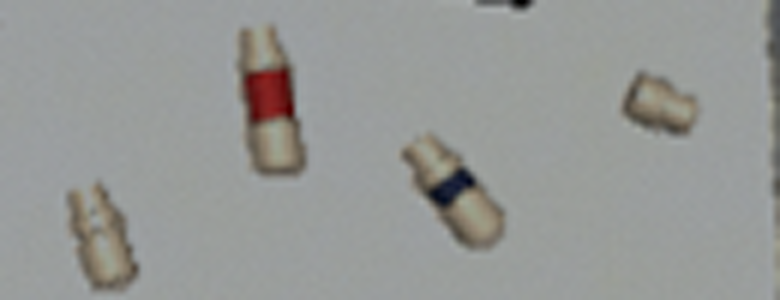

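```bash
cat >> h.py <<'E'
def plan(x,y,z,yaw,hand,step=.045,xyfirst=False):
    """rows (tool axes) from measured pose to target; yaw = world yaw of tool x"""
    s=st();P=np.array(s["tcp_pos"]);R=Rn.from_quat(s["tool_rot"]).as_matrix()
    a=np.arctan2(R[1,0],R[0,0]);D=np.array([x,y,z])-P
    dy=(yaw-a+np.pi)%(2*np.pi)-np.pi
    n=int(max(np.ceil(np.linalg.norm(D)/step),np.ceil(abs(dy)/.145),1))
    print("pos",P.round(4),"yaw",round(a,3),"d",D.round(4),"dyaw",round(dy,3),"j7",round(s["joints"][6],2),"clk",round(s["clock"],2),"w",round(s["gripper_width"],4),"rows",n)
    o=[]
    for i in range(n):
        c,q=np.cos(a),np.sin(a)
        R0=np.array([[c,q,0],[q,-c,0],[0,0,-1]])  # columns: tool x,y,z
        v=R0.T@(D/n)/.1; o.append([*(v.round(3)),round(-dy/n/1.5,4),hand]); a+=dy/n
    for i in range(0,n,8): print(str([list(map(float,r)) for r in o[i:i+8]]).replace(" ",""))
E
python3 - <<'E'
from h import *
p=grab("top")
for n,e in dict(red=((257,25),(280,172)),blue=((416,143),(487,241)),adaptor=((85,184),(112,288)),term=((632,97),(695,118))).items():
    uv=(np.array(e)+.5)/6-.5+[370,215]; w=ray(p,uv,.0105)[:,:2];d=w[0]-w[1]
    print(n,w.mean(0).round(4),"len",np.linalg.norm(d).round(4),"yaw",round(np.arctan2(*d[::-1])%np.pi,3))
plan(.472,-.348,.10,1.26,60)
E
```

```text
red [ 0.4772 -0.1796] len 0.0647 yaw 0.128
blue [ 0.4357 -0.2573] len 0.0518 yaw 0.599
adaptor [ 0.4182 -0.1048] len 0.0464 yaw 0.232
term [ 0.4714 -0.3499] len 0.0284 yaw 1.232
pos [0.2258 0.6095 0.2286] yaw 2.787 d [ 0.2462 -0.9575 -0.1286] dyaw -1.527 j7 -0.06 clk 4.9 w 0.0914 rows 23
[[-0.245,-0.353,0.056,0.0443,60.0],[-0.268,-0.336,0.056,0.0443,60.0],[-0.29,-0.318,0.056,0.0443,60.0],[-0.31,-0.298,0.056,0.0443,60.0],[-0.329,-0.277,0.056,0.0443,60.0],[-0.347,-0.254,0.056,0.0443,60.0],[-0.363,-0.231,0.056,0.0443,60.0],[-0.377,-0.206,0.056,0.0443,60.0]]
[[-0.39,-0.18,0.056,0.0443,60.0],[-0.401,-0.154,0.056,0.0443,60.0],[-0.411,-0.127,0.056,0.0443,60.0],[-0.418,-0.1,0.056,0.0443,60.0],[-0.424,-0.072,0.056,0.0443,60.0],[-0.428,-0.043,0.056,0.0443,60.0],[-0.43,-0.015,0.056,0.0443,60.0],[-0.43,0.013,0.056,0.0443,60.0]]
[[-0.428,0.042,0.056,0.0443,60.0],[-0.424,0.07,0.056,0.0443,60.0],[-0.418,0.098,0.056,0.0443,60.0],[-0.411,0.126,0.056,0.0443,60.0],[-0.402,0.153,0.056,0.0443,60.0],[-0.391,0.179,0.056,0.0443,60.0],[-0.378,0.205,0.056,0.0443,60.0]]
```

>>> servo_tool(
  increments=[
    [-0.43,-0.24,0.03,0.045,60],
    [-0.445,-0.21,0.03,0.045,60],
    [-0.455,-0.18,0.03,0.045,60],
    [-0.47,-0.15,0.03,0.045,60],
    [-0.475,-0.12,0.03,0.045,60],
    [-0.48,-0.09,0.03,0.045,60],
    [-0.48,-0.06,0.03,0.045,60],
    [-0.48,-0.03,0.03,0.045,60],
  ],
)

```text
clock: 5.7
tcp_pos: [0.4782, 0.3084, 0.2048]
tool_rot: [0.434, 0.901, 0.0, 0.0]
ft_force: [1.3, -0.1, -0.5]
gripper_width: 0.0599
grip_force: 0.0
```

```bash
python3 -c "
from h import *
plan(.4715,-.349,.10,1.245,60)"
```

```text
pos [0.4782 0.3084 0.2048] yaw 2.244 d [-0.0067 -0.6574 -0.1048] dyaw -0.999 j7 0.12 clk 5.7 w 0.0599 rows 15
[[-0.34,-0.277,0.07,0.0444,60.0],[-0.358,-0.254,0.07,0.0444,60.0],[-0.374,-0.229,0.07,0.0444,60.0],[-0.388,-0.204,0.07,0.0444,60.0],[-0.401,-0.178,0.07,0.0444,60.0],[-0.412,-0.15,0.07,0.0444,60.0],[-0.421,-0.123,0.07,0.0444,60.0],[-0.428,-0.094,0.07,0.0444,60.0]]
[[-0.433,-0.066,0.07,0.0444,60.0],[-0.437,-0.037,0.07,0.0444,60.0],[-0.438,-0.008,0.07,0.0444,60.0],[-0.438,0.022,0.07,0.0444,60.0],[-0.435,0.051,0.07,0.0444,60.0],[-0.431,0.08,0.07,0.0444,60.0],[-0.425,0.108,0.07,0.0444,60.0]]
```

Works. Continue.

>>> servo_tool(
  increments=[
    [-0.34,-0.277,0.07,0.045,60],
    [-0.358,-0.254,0.07,0.045,60],
    [-0.374,-0.229,0.07,0.045,60],
    [-0.388,-0.204,0.07,0.045,60],
    [-0.401,-0.178,0.07,0.045,60],
    [-0.412,-0.15,0.07,0.045,60],
    [-0.421,-0.123,0.07,0.045,60],
    [-0.428,-0.094,0.07,0.045,60],
  ],
)

```text
clock: 6.5
tcp_pos: [0.4734, -0.0425, 0.1487]
tool_rot: [0.658, 0.753, 0.0, 0.0]
ft_force: [1.1, -0.1, 0.0]
gripper_width: 0.0599
grip_force: 0.0
```

>>> servo_tool(
  increments=[
    [-0.433,-0.066,0.07,0.045,60],
    [-0.437,-0.037,0.07,0.045,60],
    [-0.438,-0.008,0.07,0.045,60],
    [-0.438,0.022,0.07,0.045,60],
    [-0.435,0.051,0.07,0.045,60],
    [-0.431,0.08,0.07,0.045,60],
    [-0.425,0.108,0.07,0.045,60],
    [0,0,0,0,60],
  ],
)

```text
clock: 7.3
tcp_pos: [0.4659, -0.3545, 0.0994]
tool_rot: [0.818, 0.575, -0.002, 0.002]
ft_force: [-0.3, 0.2, -0.5]
gripper_width: 0.0598
grip_force: 0.0
```

```bash
python3 -c "
from h import *
plan(.4715,-.349,.022,1.245,50)
from m import *
r=dict(terminator=(.472,-.35));measure(r,('top','side'),r)"
```

```text
pos [ 0.4659 -0.3545  0.0994] yaw 1.225 d [ 0.0056  0.0055 -0.0774] dyaw 0.02 j7 0.6 clk 7.3 w 0.0598 rows 2
[[0.036,0.017,0.387,-0.0066,50.0],[0.035,0.017,0.387,-0.0066,50.0]]
top terminator none
side terminator 0.74 170 [ 0.4729 -0.3466] yaw 1.221 len [0.02  0.036] pin [(0.53, array([ 0.4697, -0.3494]))]
```

```bash
python3 -c "
from h import *
plan(.4715,-.349,.04,1.24,50)"
```

```text
pos [ 0.4688 -0.346   0.0996] yaw 1.237 d [ 0.0027 -0.003  -0.0596] dyaw 0.003 j7 0.6 clk 7.55 w 0.06 rows 2
[[-0.01,0.018,0.298,-0.0011,50.0],[-0.01,0.018,0.298,-0.0011,50.0]]
```

>>> servo_tool(
  increments=[
    [-0.01,0.02,0.2,0,50],
    [-0.01,0.02,0.2,0,50],
    [0,0,0.2,0,50],
    [0,0,0.1,0,50],
    [0,0,0,0,50],
    [0,0,0,0,50],
  ],
)

```text
clock: 8.15
tcp_pos: [0.4718, -0.3506, 0.0302]
tool_rot: [0.815, 0.579, 0.0, 0.0]
ft_force: [-0.2, -0.1, 1.2]
gripper_width: 0.0501
grip_force: 0.0
```

```bash
python3 -c "
from h import *
plan(.4715,-.349,.022,1.24,50)"
```

```text
pos [ 0.4718 -0.3506  0.0302] yaw 1.235 d [-0.0003  0.0016 -0.0082] dyaw 0.005 j7 0.66 clk 8.15 w 0.0501 rows 1
[[0.014,-0.008,0.082,-0.0033,50.0]]
```

>>> servo_tool(
  increments=[
    [0.014,-0.005,0.08,0,50],
    [0,0,0,0,50],
    [0,0,0,0,5],
    [0,0,0,0,5],
    [0,0,0,0,5],
    [0,0,0,0,5],
    [0,0,0,0,5],
    [0,0,0,0,5],
  ],
)

```text
clock: 8.95
tcp_pos: [0.4713, -0.3495, 0.0217]
tool_rot: [0.816, 0.579, 0.0, 0.0]
ft_force: [0.1, -0.1, 1.5]
gripper_width: 0.0192
grip_force: 30.0
```

>>> servo_tool(
  increments=[
    [0,0,-0.1,0,5],
    [0,0,-0.25,0,5],
    [0,0,-0.3,0,5],
    [0,0,-0.3,0,5],
    [0,0,0,0,5],
    [0,0,0,0,5],
  ],
)

```text
clock: 9.55
tcp_pos: [0.4716, -0.3493, 0.1174]
tool_rot: [0.815, 0.579, 0.001, 0.001]
ft_force: [0.0, 0.4, -0.3]
gripper_width: 0.0192
grip_force: 30.0
```

```bash
python3 -c "
from h import *
plan(.475,.0,.12,.75,5)
for n in('side','top'):
  p=grab(n);s=st();P=np.array(s['tcp_pos']);q=cv2.projectPoints(P.reshape(1,3),cv2.Rodrigues(np.array(p['R']))[0],np.array(p['t']),np.array(p['K']),np.array(p['dist_coeffs']))[0][0,0].astype(int)
  a=p['frame'][q[1]-35:q[1]+35,q[0]-45:q[0]+45,::-1];cv2.imwrite('pics/g_%s.png'%n,cv2.resize(a,(540,420),interpolation=cv2.INTER_CUBIC))
"
```

```text
pos [ 0.4716 -0.3493  0.1174] yaw 1.234 d [0.0034 0.3493 0.0026] dyaw -0.484 j7 0.59 clk 9.55 w 0.0192 rows 8
[[0.414,-0.14,-0.003,0.0404,5.0],[0.404,-0.165,-0.003,0.0404,5.0],[0.394,-0.189,-0.003,0.0404,5.0],[0.381,-0.212,-0.003,0.0404,5.0],[0.368,-0.235,-0.003,0.0404,5.0],[0.353,-0.257,-0.003,0.0404,5.0],[0.337,-0.278,-0.003,0.0404,5.0],[0.319,-0.298,-0.003,0.0404,5.0]]
```

View pics/g_side.png

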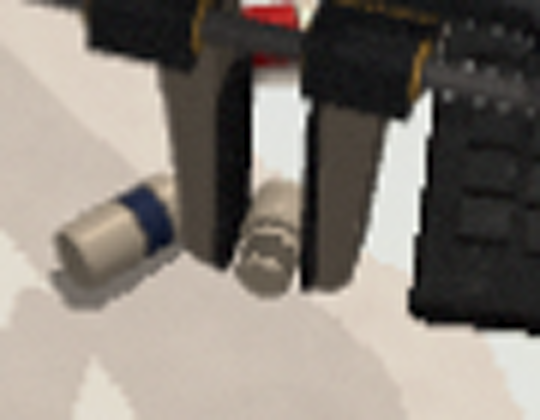

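>>> servo_tool(
  increments=[
    [0.3,-0.1,0,0.04,5],
    [0.404,-0.165,0,0.04,5],
    [0.394,-0.189,0,0.04,5],
    [0.381,-0.212,0,0.04,5],
    [0.368,-0.235,0,0.04,5],
    [0.353,-0.257,0,0.04,5],
    [0.337,-0.278,0,0.04,5],
    [0.319,-0.298,0,0.04,5],
  ],
)

```text
clock: 10.45
tcp_pos: [0.473, -0.0105, 0.1157]
tool_rot: [0.93, 0.367, -0.001, -0.0]
ft_force: [1.1, 0.3, -0.1]
gripper_width: 0.0192
grip_force: 30.0
```

```bash
python3 -c "
from h import *
plan(.425,.333,.1,.252,5)"
```

```text
pos [ 0.473  -0.0105  0.1157] yaw 0.752 d [-0.048   0.3435 -0.0157] dyaw -0.5 j7 -0.48 clk 10.45 w 0.0192 rows 8
[[0.249,-0.355,0.02,0.0416,5.0],[0.227,-0.37,0.02,0.0416,5.0],[0.203,-0.383,0.02,0.0416,5.0],[0.179,-0.395,0.02,0.0416,5.0],[0.154,-0.405,0.02,0.0416,5.0],[0.128,-0.414,0.02,0.0416,5.0],[0.102,-0.421,0.02,0.0416,5.0],[0.076,-0.427,0.02,0.0416,5.0]]
```

>>> servo_tool(
  increments=[
    [0.249,-0.35,0.02,0.04,5],
    [0.227,-0.37,0.02,0.04,5],
    [0.203,-0.383,0.02,0.04,5],
    [0.179,-0.395,0.02,0.04,5],
    [0.154,-0.405,0.02,0.04,5],
    [0.128,-0.414,0.02,0.04,5],
    [0.102,-0.37,0.02,0.04,5],
    [0.06,-0.35,0,0.04,5],
  ],
)

```text
clock: 11.25
tcp_pos: [0.4241, 0.3193, 0.1012]
tool_rot: [0.991, 0.136, -0.001, 0.001]
ft_force: [0.5, -0.5, 0.1]
gripper_width: 0.0195
grip_force: 30.0
```

>>> servo_tool(
  increments=[
    [0,0,0,0,5],
    [0,0,0,0,5],
    [0,0,0,0,5],
  ],
)

```text
clock: 11.55
tcp_pos: [0.4254, 0.3162, 0.102]
tool_rot: [0.991, 0.136, -0.0, 0.001]
ft_force: [0.5, 0.2, -0.1]
gripper_width: 0.019
grip_force: 30.0
```

```bash
python3 -c "
from h import *
plan(.425,.333,.06,.252,5)"
```

```text
pos [0.4254 0.3162 0.102 ] yaw 0.273 d [-0.0004  0.0168 -0.042 ] dyaw -0.021 j7 -1.51 clk 11.55 w 0.019 rows 2
[[0.021,-0.082,0.21,0.0069,5.0],[0.02,-0.082,0.21,0.0069,5.0]]
```

>>> servo_tool(
  increments=[
    [0.02,-0.082,0.2,0.007,5],
    [0.02,-0.082,0.22,0.007,5],
    [0,0,0,0,5],
    [0,0,0,0,5],
    [0,0,0,0,5],
  ],
)

```text
clock: 12.05
tcp_pos: [0.4259, 0.3338, 0.0615]
tool_rot: [0.992, 0.125, 0.001, -0.0]
ft_force: [-0.4, -0.5, -0.0]
gripper_width: 0.0194
grip_force: 30.0
```

```bash
cat > look.py <<'E'
from h import *
import sys
def look(f,P):
    ims=[]
    for n in('side','top'):
        p=grab(n);q=cv2.projectPoints(np.array(P,float).reshape(1,3),cv2.Rodrigues(np.array(p['R']))[0],np.array(p['t']),np.array(p['K']),np.array(p['dist_coeffs']))[0][0,0].astype(int)
        ims.append(cv2.resize(p['frame'][q[1]-32:q[1]+32,q[0]-32:q[0]+32,::-1],(400,400),interpolation=cv2.INTER_CUBIC))
    cv2.imwrite('pics/'+f,np.hstack(ims))
E
python3 -c "
from look import *
plan(.425,.333,.038,.252,5)
look('p1.png',(.425,.333,.03))"
```

```text
pos [0.4259 0.3338 0.0615] yaw 0.252 d [-0.0009 -0.0008 -0.0235] dyaw 0.0 j7 -1.5 clk 12.05 w 0.0194 rows 1
[[-0.011,0.005,0.235,-0.0003,5.0]]
```

View pics/p1.png

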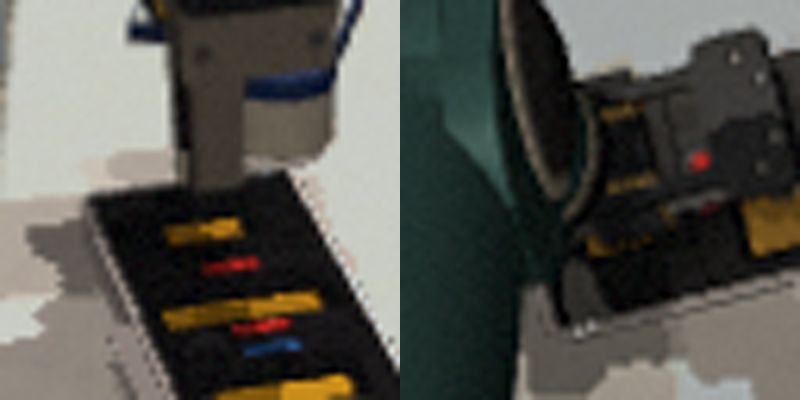

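>>> servo_tool(
  increments=[
    [-0.01,0,0.12,0,5],
    [0,0,0.08,0,5],
    [0,0,0.03,0,5],
    [0,0,0,0,5],
    [0,0,0,0,5],
    [0,0,0,0,5],
  ],
)

```text
clock: 12.75
tcp_pos: [0.4234, 0.3342, 0.0373]
tool_rot: [0.992, 0.126, -0.001, 0.0]
ft_force: [-2.1, -1.8, 3.4]
gripper_width: 0.0192
grip_force: 31.8
```

>>> servo_tool(
  increments=[
    [0,0,0,0,34],
    [0,0,0,0,34],
    [0,0,0,0,34],
    [0,0,-0.1,0,34],
    [0,0,-0.3,0,34],
    [0,0,-0.4,0,34],
    [0,0.3,-0.1,0,50],
    [0,0.4,0,0,50],
  ],
)

```text
clock: 13.55
tcp_pos: [0.4427, 0.2687, 0.13]
tool_rot: [0.992, 0.129, 0.002, -0.002]
ft_force: [1.1, -0.6, -0.7]
gripper_width: 0.048
grip_force: 0.0
```

```bash
python3 -c "
from h import *
plan(.4182,-.1048,.1,.24,50)"
```

```text
pos [0.4427 0.2687 0.13  ] yaw 0.258 d [-0.0245 -0.3735 -0.03  ] dyaw -0.018 j7 -1.47 clk 13.55 w 0.048 rows 9
[[-0.132,0.394,0.033,0.0013,50.0],[-0.131,0.395,0.033,0.0013,50.0],[-0.131,0.395,0.033,0.0013,50.0],[-0.13,0.395,0.033,0.0013,50.0],[-0.129,0.395,0.033,0.0013,50.0],[-0.128,0.396,0.033,0.0013,50.0],[-0.127,0.396,0.033,0.0013,50.0],[-0.127,0.396,0.033,0.0013,50.0]]
[[-0.126,0.396,0.033,0.0013,50.0]]
```

>>> servo_tool(
  increments=[
    [-0.13,0.395,0.03,0,50],
    [-0.13,0.395,0.03,0,50],
    [-0.13,0.395,0.03,0,50],
    [-0.13,0.395,0.03,0,50],
    [-0.13,0.395,0.03,0,50],
    [-0.13,0.395,0.03,0,50],
    [-0.13,0.395,0.03,0,50],
    [-0.13,0.395,0.03,0,50],
  ],
)

```text
clock: 14.35
tcp_pos: [0.4201, -0.0668, 0.1042]
tool_rot: [0.992, 0.126, 0.001, -0.0]
ft_force: [0.5, -0.2, 0.1]
gripper_width: 0.05
grip_force: 0.0
```

>>> servo_tool(
  increments=[
    [-0.1,0.2,0.03,0,50],
    [0,0,0,0,50],
    [0,0,0,0,50],
    [0,0,0,0,50],
  ],
)

```text
clock: 14.75
tcp_pos: [0.4157, -0.086, 0.1008]
tool_rot: [0.992, 0.127, 0.0, -0.0]
ft_force: [-0.4, -0.5, 0.5]
gripper_width: 0.0497
grip_force: 0.0
```

```bash
python3 -c "
from look import *
from m import measure
plan(.4182,-.1048,.022,.24,50)
look('p2.png',(.425,.333,.02))
r=dict(terminator=(.425,.333));measure(r,('top','side'),r)"
```

```text
pos [ 0.4157 -0.086   0.1008] yaw 0.255 d [ 0.0025 -0.0188 -0.0788] dyaw -0.015 j7 -0.71 clk 14.75 w 0.0497 rows 2
[[-0.012,0.094,0.394,0.005,50.0],[-0.011,0.094,0.394,0.005,50.0]]
top terminator none
side terminator none
```

View pics/p2.png

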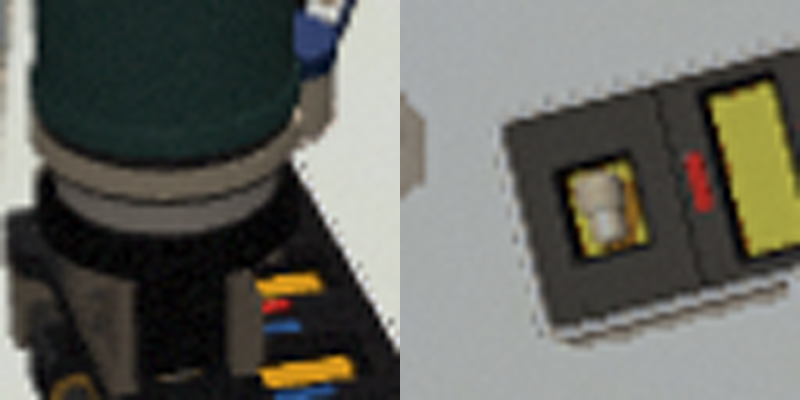

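The right half shows the terminator lying at about (602,207) inside its cut-out centred near (605,208). It is in and aligned. Next is the adaptor.

>>> servo_tool(
  increments=[
    [-0.01,0.095,0.2,0.005,50],
    [-0.01,0.095,0.25,0.005,50],
    [0,0,0.2,0,50],
    [0,0,0.08,0,50],
    [0,0,0,0,50],
    [0,0,0,0,50],
  ],
)

```text
clock: 15.65
tcp_pos: [0.4184, -0.106, 0.028]
tool_rot: [0.993, 0.119, 0.0, 0.0]
ft_force: [-0.5, 0.1, -0.6]
gripper_width: 0.0498
grip_force: 0.0
```

```bash
python3 -c "
from h import *
plan(.4182,-.1048,.022,.24,50)"
```

```text
pos [ 0.4184 -0.106   0.028 ] yaw 0.238 d [-0.0002  0.0012 -0.006 ] dyaw 0.002 j7 -0.5 clk 15.65 w 0.0498 rows 1
[[0.001,-0.012,0.06,-0.0011,50.0]]
```

>>> servo_tool(
  increments=[
    [0,-0.01,0.06,0,50],
    [0,0,0,0,50],
    [0,0,0,0,5],
    [0,0,0,0,5],
    [0,0,0,0,5],
    [0,0,0,0,5],
    [0,0,0,0,5],
    [0,0,0,0,5],
  ],
)

```text
clock: 16.45
tcp_pos: [0.418, -0.105, 0.0217]
tool_rot: [0.993, 0.119, 0.0, -0.0]
ft_force: [-0.2, 0.1, 1.9]
gripper_width: 0.0207
grip_force: 30.0
```

>>> servo_tool(
  increments=[
    [0,0,-0.1,0,5],
    [0,0,-0.25,0,5],
    [0,0,-0.3,0,5],
    [0,0,-0.15,0,5],
    [0,0,0,0,5],
  ],
)

```text
clock: 16.95
tcp_pos: [0.4192, -0.1051, 0.1034]
tool_rot: [0.993, 0.119, 0.002, -0.0]
ft_force: [0.3, 0.3, -0.3]
gripper_width: 0.0206
grip_force: 30.0
```

```bash
python3 -c "
from look import *
plan(.4734,.1427,.1,.252,5)
look('p3.png',(.418,-.105,.09))"
```

```text
pos [ 0.4192 -0.1051  0.1034] yaw 0.238 d [ 0.0542  0.2478 -0.0034] dyaw 0.014 j7 -0.67 clk 16.95 w 0.0206 rows 6
[[0.185,-0.38,0.006,-0.0015,5.0],[0.186,-0.38,0.006,-0.0015,5.0],[0.187,-0.379,0.006,-0.0015,5.0],[0.188,-0.379,0.006,-0.0015,5.0],[0.189,-0.378,0.006,-0.0015,5.0],[0.19,-0.378,0.006,-0.0015,5.0]]
```

View pics/p3.png

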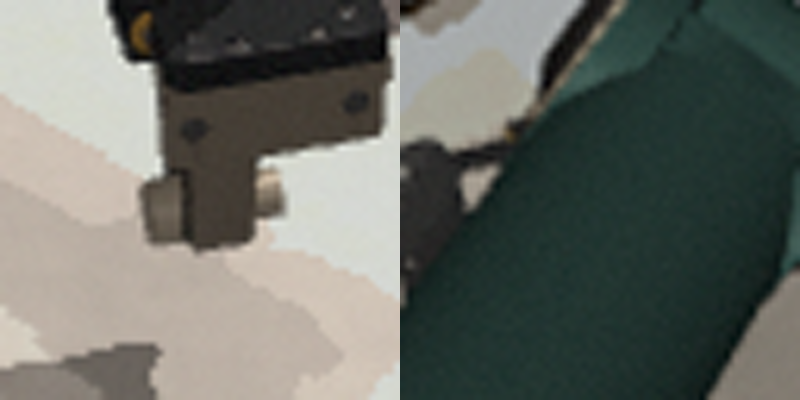

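>>> servo_tool(
  increments=[
    [0.1,-0.2,0,0,5],
    [0.185,-0.38,0,0,5],
    [0.185,-0.38,0,0,5],
    [0.185,-0.38,0,0,5],
    [0.185,-0.38,0,-0.005,5],
    [0.185,-0.38,0,-0.005,5],
    [0.1,-0.18,0,0,5],
    [0,0,0,0,5],
  ],
)

```text
clock: 17.85
tcp_pos: [0.4724, 0.1463, 0.1002]
tool_rot: [0.992, 0.129, -0.001, 0.0]
ft_force: [0.7, 0.0, -0.4]
gripper_width: 0.0208
grip_force: 30.0
```

>>> servo_tool(
  increments=[
    [0,0,0,0,5],
    [0,0,0,0,5],
  ],
)

```text
clock: 18.05
tcp_pos: [0.4721, 0.1414, 0.101]
tool_rot: [0.992, 0.125, -0.001, 0.0]
ft_force: [0.2, 0.6, -0.3]
gripper_width: 0.0207
grip_force: 30.0
```

```bash
python3 -c "
from h import *
plan(.4732,.1427,.06,.252,5)"
```

```text
pos [0.4721 0.1414 0.101 ] yaw 0.251 d [ 0.0011  0.0013 -0.041 ] dyaw 0.001 j7 -1.17 clk 18.05 w 0.0207 rows 1
[[0.014,-0.01,0.41,-0.0008,5.0]]
```

>>> servo_tool(
  increments=[
    [0.015,-0.01,0.15,0,5],
    [0,0,0.2,0,5],
    [0,0,0.1,0,5],
    [0,0,0,0,5],
    [0,0,0,0,5],
    [0,0,0,0,5],
  ],
)

```text
clock: 18.65
tcp_pos: [0.4745, 0.1444, 0.0573]
tool_rot: [0.992, 0.126, 0.001, -0.0]
ft_force: [0.5, 0.3, 0.2]
gripper_width: 0.0208
grip_force: 30.0
```

```bash
python3 -c "
from h import *
plan(.4732,.1427,.038,.252,5)"
```

```text
pos [0.4745 0.1444 0.0573] yaw 0.253 d [-0.0013 -0.0017 -0.0193] dyaw -0.001 j7 -1.1 clk 18.65 w 0.0208 rows 1
[[-0.017,0.013,0.193,0.0004,5.0]]
```

>>> servo_tool(
  increments=[
    [-0.015,0.012,0.1,0,5],
    [0,0,0.06,0,5],
    [0,0,0.03,0,5],
    [0,0,0,0,5],
    [0,0,0,0,5],
    [0,0,0,0,5],
  ],
)

```text
clock: 19.25
tcp_pos: [0.4724, 0.143, 0.0374]
tool_rot: [0.992, 0.126, -0.0, -0.0]
ft_force: [-1.2, 0.2, 0.1]
gripper_width: 0.0208
grip_force: 30.9
```

>>> servo_tool(
  increments=[
    [0,0,0,0,34],
    [0,0,0,0,34],
    [0,0,0,0,34],
    [0,0,-0.1,0,34],
    [0,0,-0.3,0,34],
    [0,0,-0.35,0,34],
    [0,0.3,0,0,50],
    [0,0.4,0,0,50],
  ],
)

```text
clock: 20.05
tcp_pos: [0.4912, 0.0773, 0.1141]
tool_rot: [0.992, 0.129, 0.001, -0.001]
ft_force: [2.3, -0.8, 0.0]
gripper_width: 0.0479
grip_force: 0.0
```

```bash
python3 -c "
from h import *
plan(.4357,-.2573,.1,.62,50)"
```

```text
pos [0.4912 0.0773 0.1141] yaw 0.259 d [-0.0555 -0.3346 -0.0141] dyaw 0.361 j7 -1.04 clk 20.05 w 0.0479 rows 8
[[-0.174,0.387,0.018,-0.0301,50.0],[-0.192,0.378,0.018,-0.0301,50.0],[-0.208,0.369,0.018,-0.0301,50.0],[-0.225,0.359,0.018,-0.0301,50.0],[-0.241,0.349,0.018,-0.0301,50.0],[-0.256,0.338,0.018,-0.0301,50.0],[-0.271,0.326,0.018,-0.0301,50.0],[-0.286,0.313,0.018,-0.0301,50.0]]
```

>>> servo_tool(
  increments=[
    [-0.174,0.387,0.018,-0.03,50],
    [-0.192,0.378,0.018,-0.03,50],
    [-0.208,0.369,0.018,-0.03,50],
    [-0.225,0.359,0.018,-0.03,50],
    [-0.241,0.349,0.018,-0.03,50],
    [-0.256,0.338,0.018,-0.03,50],
    [-0.271,0.326,0.018,-0.03,50],
    [-0.15,0.16,0,-0.03,50],
  ],
)

```text
clock: 20.85
tcp_pos: [0.4349, -0.2428, 0.1009]
tool_rot: [0.954, 0.301, 0.0, 0.001]
ft_force: [1.2, 0.1, 1.6]
gripper_width: 0.0499
grip_force: 0.0
```

>>> servo_tool(
  increments=[
    [0,0,0,0,50],
    [0,0,0,0,50],
    [0,0,0,0,50],
  ],
)

```text
clock: 21.15
tcp_pos: [0.4364, -0.2373, 0.1001]
tool_rot: [0.953, 0.302, 0.0, -0.0]
ft_force: [0.5, -0.2, -0.1]
gripper_width: 0.0501
grip_force: 0.0
```

```bash
python3 -c "
from look import *
from m import measure
plan(.4357,-.2573,.05,.62,50)
look('p4.png',(.450,.238,.02))"
```

```text
pos [ 0.4364 -0.2373  0.1001] yaw 0.615 d [-0.0007 -0.02   -0.0501] dyaw 0.005 j7 -0.08 clk 21.15 w 0.0501 rows 2
[[-0.06,0.08,0.25,-0.0018,50.0],[-0.061,0.079,0.25,-0.0018,50.0]]
```

View pics/p4.png

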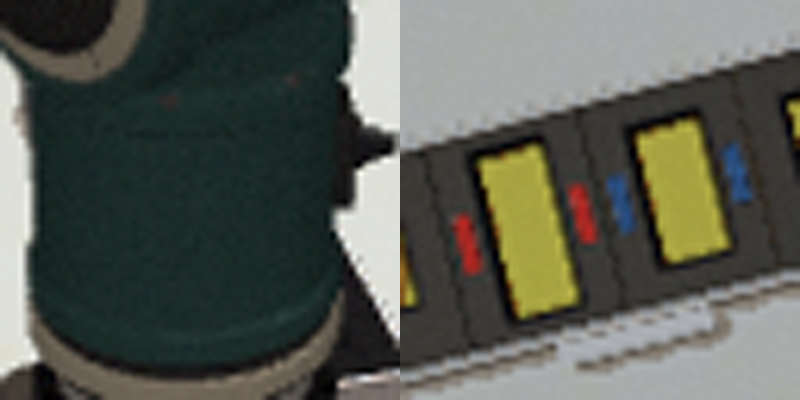

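This crop shows the red (530,230) and blue (685,190) cut-outs, both empty. The adaptor is just out of frame on the right, so I'll check it at the end.

>>> servo_tool(
  increments=[
    [-0.06,0.08,0.2,0,50],
    [-0.06,0.08,0.25,0,50],
    [0,0,0.2,0,50],
    [0,0,0.07,0,50],
    [0,0,0,0,50],
    [0,0,0,0,50],
  ],
)

```text
clock: 21.85
tcp_pos: [0.4359, -0.2585, 0.0286]
tool_rot: [0.953, 0.302, 0.0, 0.0]
ft_force: [-0.0, -0.1, -0.5]
gripper_width: 0.0498
grip_force: 0.0
```

```bash
python3 -c "
from h import *
plan(.4357,-.2573,.022,.62,50)"
```

```text
pos [ 0.4359 -0.2585  0.0286] yaw 0.614 d [-0.0002  0.0012 -0.0066] dyaw 0.006 j7 0.07 clk 21.85 w 0.0498 rows 1
[[0.005,-0.011,0.066,-0.0039,50.0]]
```

>>> servo_tool(
  increments=[
    [0.005,-0.01,0.065,-0.004,50],
    [0,0,0,0,50],
    [0,0,0,0,5],
    [0,0,0,0,5],
    [0,0,0,0,5],
    [0,0,0,0,5],
    [0,0,0,0,5],
    [0,0,0,0,5],
  ],
)

```text
clock: 22.65
tcp_pos: [0.4353, -0.2577, 0.0216]
tool_rot: [0.952, 0.305, 0.0, 0.0]
ft_force: [-0.5, 0.4, 1.2]
gripper_width: 0.0206
grip_force: 30.0
```

>>> servo_tool(
  increments=[
    [0,0,-0.1,0,5],
    [0,0,-0.25,0,5],
    [0,0,-0.3,0,5],
    [0,0,-0.2,0,5],
    [0,0,0,0,5],
  ],
)

```text
clock: 23.15
tcp_pos: [0.4367, -0.2585, 0.1092]
tool_rot: [0.952, 0.305, 0.002, 0.001]
ft_force: [-0.0, -0.6, -1.5]
gripper_width: 0.0209
grip_force: 30.0
```

```bash
python3 -c "
from look import *
plan(.4570,.2063,.1,.252,5)"
```

```text
pos [ 0.4367 -0.2585  0.1092] yaw 0.619 d [ 0.0203  0.4648 -0.0092] dyaw -0.367 j7 -0.04 clk 23.15 w 0.0209 rows 11
[[0.26,-0.333,0.008,0.0222,5.0],[0.249,-0.342,0.008,0.0222,5.0],[0.237,-0.35,0.008,0.0222,5.0],[0.226,-0.358,0.008,0.0222,5.0],[0.214,-0.365,0.008,0.0222,5.0],[0.201,-0.372,0.008,0.0222,5.0],[0.189,-0.378,0.008,0.0222,5.0],[0.176,-0.385,0.008,0.0222,5.0]]
[[0.163,-0.39,0.008,0.0222,5.0],[0.15,-0.395,0.008,0.0222,5.0],[0.137,-0.4,0.008,0.0222,5.0]]
```

>>> servo_tool(
  increments=[
    [0.13,-0.167,0,0.01,5],
    [0.254,-0.337,0.01,0.022,5],
    [0.243,-0.346,0.01,0.022,5],
    [0.231,-0.354,0.01,0.022,5],
    [0.22,-0.361,0.01,0.022,5],
    [0.207,-0.368,0.01,0.022,5],
    [0.195,-0.375,0.01,0.022,5],
    [0.182,-0.381,0.01,0.022,5],
  ],
)

```text
clock: 23.95
tcp_pos: [0.4473, 0.0607, 0.099]
tool_rot: [0.983, 0.185, -0.0, 0.0]
ft_force: [1.1, -0.1, -0.2]
gripper_width: 0.0202
grip_force: 30.0
```

>>> servo_tool(
  increments=[
    [0.17,-0.387,0.01,0.022,5],
    [0.156,-0.392,0.01,0.022,5],
    [0.143,-0.397,0.01,0.022,5],
    [0.07,-0.2,0,0.012,5],
    [0,0,0,0,5],
    [0,0,0,0,5],
    [0,0,0,0,5],
  ],
)

```text
clock: 24.65
tcp_pos: [0.4541, 0.205, 0.0963]
tool_rot: [0.992, 0.127, -0.0, 0.0]
ft_force: [-0.4, -0.0, -1.1]
gripper_width: 0.0206
grip_force: 30.0
```

```bash
python3 -c "
from h import *
plan(.4570,.2063,.06,.252,5)"
```

```text
pos [0.4541 0.205  0.0963] yaw 0.254 d [ 0.0029  0.0013 -0.0363] dyaw -0.002 j7 -1.29 clk 24.65 w 0.0206 rows 1
[[0.031,-0.006,0.363,0.0014,5.0]]
```

>>> servo_tool(
  increments=[
    [0.025,-0.006,0.15,0,5],
    [0,0,0.15,0,5],
    [0,0,0.06,0,5],
    [0,0,0,0,5],
    [0,0,0,0,5],
    [0,0,0,0,5],
  ],
)

```text
clock: 25.25
tcp_pos: [0.457, 0.2078, 0.0609]
tool_rot: [0.992, 0.128, 0.0, -0.0]
ft_force: [0.3, 1.4, -0.4]
gripper_width: 0.021
grip_force: 30.0
```

```bash
python3 -c "
from h import *
plan(.4570,.2063,.038,.252,5)"
```

```text
pos [0.457  0.2078 0.0609] yaw 0.256 d [-0.     -0.0015 -0.0229] dyaw -0.004 j7 -1.24 clk 25.25 w 0.021 rows 1
[[-0.004,0.015,0.229,0.0026,5.0]]
```

>>> servo_tool(
  increments=[
    [0,0.012,0.12,0,5],
    [0,0,0.08,0,5],
    [0,0,0.03,0,5],
    [0,0,0,0,5],
    [0,0,0,0,5],
    [0,0,0,0,5],
  ],
)

```text
clock: 25.85
tcp_pos: [0.4563, 0.2066, 0.0374]
tool_rot: [0.992, 0.128, -0.001, -0.0]
ft_force: [-1.9, -0.5, 5.4]
gripper_width: 0.0209
grip_force: 32.9
```

>>> servo_tool(
  increments=[
    [0,0,0,0,34],
    [0,0,0,0,34],
    [0,0,0,0,34],
    [0,0,-0.1,0,34],
    [0,0,-0.3,0,34],
    [0,0,-0.35,0,34],
    [0,0.3,0,0,50],
    [0,0.4,0,0,50],
  ],
)

```text
clock: 26.65
tcp_pos: [0.4752, 0.1406, 0.1138]
tool_rot: [0.991, 0.13, 0.001, -0.001]
ft_force: [0.3, 0.1, 0.0]
gripper_width: 0.0481
grip_force: 0.0
```

```bash
python3 -c "
from h import *
plan(.4768,-.1793,.1,.13,50)"
```

```text
pos [0.4752 0.1406 0.1138] yaw 0.262 d [ 0.0016 -0.3199 -0.0138] dyaw -0.132 j7 -1.17 clk 26.65 w 0.0481 rows 8
[[-0.102,0.387,0.017,0.011,50.0],[-0.095,0.388,0.017,0.011,50.0],[-0.089,0.39,0.017,0.011,50.0],[-0.082,0.391,0.017,0.011,50.0],[-0.076,0.393,0.017,0.011,50.0],[-0.069,0.394,0.017,0.011,50.0],[-0.063,0.395,0.017,0.011,50.0],[-0.056,0.396,0.017,0.011,50.0]]
```

>>> servo_tool(
  increments=[
    [-0.102,0.387,0.017,0.011,50],
    [-0.095,0.388,0.017,0.011,50],
    [-0.089,0.39,0.017,0.011,50],
    [-0.082,0.391,0.017,0.011,50],
    [-0.076,0.393,0.017,0.011,50],
    [-0.069,0.394,0.017,0.011,50],
    [-0.063,0.395,0.017,0.011,50],
    [-0.035,0.25,0.017,0.011,50],
  ],
)

```text
clock: 27.45
tcp_pos: [0.474, -0.1698, 0.0996]
tool_rot: [0.998, 0.06, 0.0, 0.001]
ft_force: [-0.6, -0.0, -0.2]
gripper_width: 0.05
grip_force: 0.0
```

>>> servo_tool(
  increments=[
    [-0.02,0.14,0,0,50],
    [0,0,0,0,50],
    [0,0,0,0,50],
    [0,0,0,0,50],
  ],
)

```text
clock: 27.85
tcp_pos: [0.4744, -0.179, 0.0989]
tool_rot: [0.998, 0.063, -0.0, -0.0]
ft_force: [0.3, 0.1, -0.2]
gripper_width: 0.0499
grip_force: 0.0
```

```bash
python3 -c "
from look import *
from m import measure
plan(.4768,-.1793,.05,.13,50)
look('p5.png',(.4655,.174,.02))"
```

```text
pos [ 0.4744 -0.179   0.0989] yaw 0.126 d [ 0.0024 -0.0003 -0.0489] dyaw 0.004 j7 -0.62 clk 27.85 w 0.0499 rows 2
[[0.012,0.003,0.244,-0.0014,50.0],[0.012,0.003,0.244,-0.0014,50.0]]
```

View pics/p5.png

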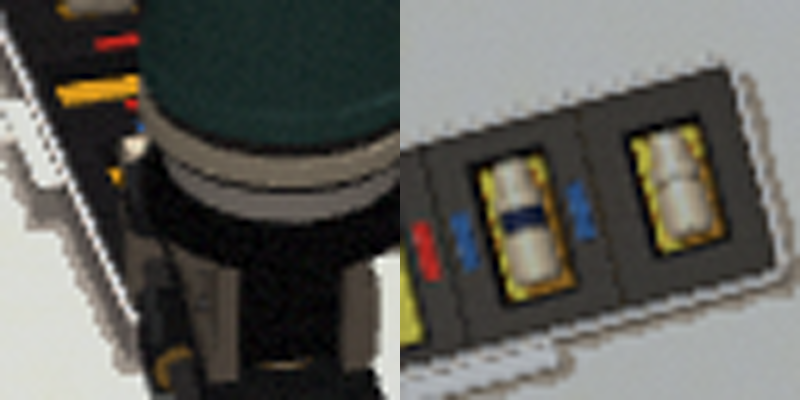

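The right half shows the blue-banded attenuator (525,228) and the adaptor (680,187), each inside its own cut-out. Red is next.

>>> servo_tool(
  increments=[
    [0.012,0.003,0.2,0,50],
    [0.012,0,0.25,0,50],
    [0,0,0.2,0,50],
    [0,0,0.06,0,50],
    [0,0,0,0,50],
    [0,0,0,0,50],
  ],
)

```text
clock: 28.55
tcp_pos: [0.4772, -0.1804, 0.0286]
tool_rot: [0.998, 0.062, 0.0, 0.0]
ft_force: [-0.7, 0.1, 0.4]
gripper_width: 0.0501
grip_force: 0.0
```

```bash
python3 -c "
from h import *
plan(.4768,-.1793,.022,.13,50)"
```

```text
pos [ 0.4772 -0.1804  0.0286] yaw 0.125 d [-0.0004  0.0011 -0.0066] dyaw 0.005 j7 -0.51 clk 28.55 w 0.0501 rows 1
[[-0.003,-0.011,0.066,-0.0036,50.0]]
```

>>> servo_tool(
  increments=[
    [0,-0.01,0.065,-0.004,50],
    [0,0,0,0,50],
    [0,0,0,0,5],
    [0,0,0,0,5],
    [0,0,0,0,5],
    [0,0,0,0,5],
    [0,0,0,0,5],
    [0,0,0,0,5],
  ],
)

```text
clock: 29.35
tcp_pos: [0.4767, -0.1793, 0.0215]
tool_rot: [0.998, 0.065, 0.0, -0.0]
ft_force: [-1.0, 0.3, 1.2]
gripper_width: 0.0205
grip_force: 30.0
```

>>> servo_tool(
  increments=[
    [0,0,-0.1,0,5],
    [0,0,-0.25,0,5],
    [0,0,-0.3,0,5],
    [0,0,-0.2,0,5],
    [0,0,0,0,5],
  ],
)

```text
clock: 29.85
tcp_pos: [0.4782, -0.1799, 0.1089]
tool_rot: [0.998, 0.065, 0.002, 0.0]
ft_force: [0.3, 0.8, -1.1]
gripper_width: 0.0207
grip_force: 30.0
```

```bash
python3 -c "
from look import *
plan(.4409,.2698,.1,.252,5)"
```

```text
pos [ 0.4782 -0.1799  0.1089] yaw 0.13 d [-0.0373  0.4497 -0.0089] dyaw 0.122 j7 -0.62 clk 29.85 w 0.0207 rows 11
[[0.019,-0.41,0.008,-0.0074,5.0],[0.024,-0.41,0.008,-0.0074,5.0],[0.028,-0.409,0.008,-0.0074,5.0],[0.033,-0.409,0.008,-0.0074,5.0],[0.038,-0.408,0.008,-0.0074,5.0],[0.042,-0.408,0.008,-0.0074,5.0],[0.047,-0.408,0.008,-0.0074,5.0],[0.051,-0.407,0.008,-0.0074,5.0]]
[[0.056,-0.406,0.008,-0.0074,5.0],[0.06,-0.406,0.008,-0.0074,5.0],[0.065,-0.405,0.008,-0.0074,5.0]]
```

>>> servo_tool(
  increments=[
    [0.01,-0.2,0,-0.003,5],
    [0.02,-0.41,0.008,-0.007,5],
    [0.026,-0.41,0.008,-0.007,5],
    [0.03,-0.41,0.008,-0.007,5],
    [0.035,-0.41,0.008,-0.007,5],
    [0.04,-0.41,0.008,-0.008,5],
    [0.045,-0.408,0.008,-0.008,5],
    [0.05,-0.408,0.008,-0.008,5],
  ],
)

```text
clock: 30.65
tcp_pos: [0.4507, 0.129, 0.1002]
tool_rot: [0.994, 0.106, -0.0, 0.0]
ft_force: [0.8, -0.2, -0.5]
gripper_width: 0.021
grip_force: 30.0
```

>>> servo_tool(
  increments=[
    [0.053,-0.407,0.008,-0.008,5],
    [0.058,-0.406,0.008,-0.008,5],
    [0.06,-0.406,0.008,-0.008,5],
    [0.035,-0.2,0.008,-0.004,5],
    [0,0,0,0,5],
    [0,0,0,0,5],
    [0,0,0,0,5],
  ],
)

```text
clock: 31.35
tcp_pos: [0.4399, 0.2681, 0.0975]
tool_rot: [0.992, 0.125, -0.0, 0.0]
ft_force: [-1.2, -0.8, 0.6]
gripper_width: 0.0207
grip_force: 30.0
```

```bash
python3 -c "
from h import *
plan(.4409,.2698,.06,.252,5)"
```

```text
pos [0.4399 0.2681 0.0975] yaw 0.251 d [ 0.001   0.0017 -0.0375] dyaw 0.001 j7 -1.41 clk 31.35 w 0.0207 rows 1
[[0.014,-0.014,0.375,-0.0003,5.0]]
```

>>> servo_tool(
  increments=[
    [0.014,-0.012,0.15,0,5],
    [0,0,0.15,0,5],
    [0,0,0.07,0,5],
    [0,0,0,0,5],
    [0,0,0,0,5],
    [0,0,0,0,5],
  ],
)

```text
clock: 31.95
tcp_pos: [0.441, 0.2718, 0.0608]
tool_rot: [0.992, 0.127, 0.0, -0.0]
ft_force: [0.3, 0.2, -0.6]
gripper_width: 0.0206
grip_force: 30.0
```

```bash
python3 -c "
from h import *
plan(.4409,.2698,.038,.252,5)"
```

```text
pos [0.441  0.2718 0.0608] yaw 0.254 d [-0.0001 -0.002  -0.0228] dyaw -0.002 j7 -1.36 clk 31.95 w 0.0206 rows 1
[[-0.006,0.019,0.228,0.0016,5.0]]
```

>>> servo_tool(
  increments=[
    [0,0.016,0.12,0,5],
    [0,0,0.08,0,5],
    [0,0,0.03,0,5],
    [0,0,0,0,5],
    [0,0,0,0,5],
    [0,0,0,0,5],
  ],
)

```text
clock: 32.55
tcp_pos: [0.4404, 0.27, 0.0374]
tool_rot: [0.992, 0.127, -0.001, 0.0]
ft_force: [-3.5, -1.1, 3.3]
gripper_width: 0.0209
grip_force: 31.9
```

>>> servo_tool(
  increments=[
    [0,0,0,0,34],
    [0,0,0,0,34],
    [0,0,0,0,34],
    [0,0,-0.1,0,34],
    [0,0,-0.3,0,34],
    [0,0,-0.4,0,34],
    [0,0.3,-0.2,0,34],
    [0,0.4,-0.2,0,34],
  ],
)

```text
clock: 33.35
tcp_pos: [0.459, 0.2037, 0.1593]
tool_rot: [0.992, 0.129, 0.001, -0.001]
ft_force: [0.5, -0.2, -0.1]
gripper_width: 0.0339
grip_force: 0.0
```

>>> servo_tool(
  increments=[
    [0,0.4,-0.2,0,34],
    [0,0.4,0,0,34],
    [0,0.4,0,0,34],
    [0,0.4,0,0,34],
    [0,0.4,0,0,34],
    [0,0.4,0,0,34],
    [0,0.4,0,0,34],
    [0,0.2,0,0,34],
  ],
)

```text
clock: 34.15
tcp_pos: [0.5347, -0.0919, 0.1787]
tool_rot: [0.992, 0.125, 0.001, 0.001]
ft_force: [1.0, 0.4, 0.9]
gripper_width: 0.0339
grip_force: 0.0
```

>>> servo_tool(
  increments=[
    [0,0.4,0,0,34],
    [0,0.4,0,0,34],
    [0,0.2,0,0,34],
    [0,0,0,0,34],
    [0,0,0,0,34],
  ],
)

```text
clock: 34.65
tcp_pos: [0.5593, -0.1844, 0.1778]
tool_rot: [0.992, 0.127, -0.0, -0.0]
ft_force: [-0.8, -0.1, 1.0]
gripper_width: 0.0339
grip_force: 0.0
```

```bash
python3 -c "
from h import *
ims=[]
for n in('top','side'):
    p=grab(n);q=cv2.projectPoints(np.array([[.449,.238,.02]]),cv2.Rodrigues(np.array(p['R']))[0],np.array(p['t']),np.array(p['K']),np.array(p['dist_coeffs']))[0][0,0].astype(int)
    ims.append(cv2.resize(p['frame'][q[1]-37:q[1]+38,q[0]-67:q[0]+66,::-1],(532,300),interpolation=cv2.INTER_CUBIC))
cv2.imwrite('pics/f.png',np.vstack(ims))"
```

```text
(no output)
```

View pics/f.png

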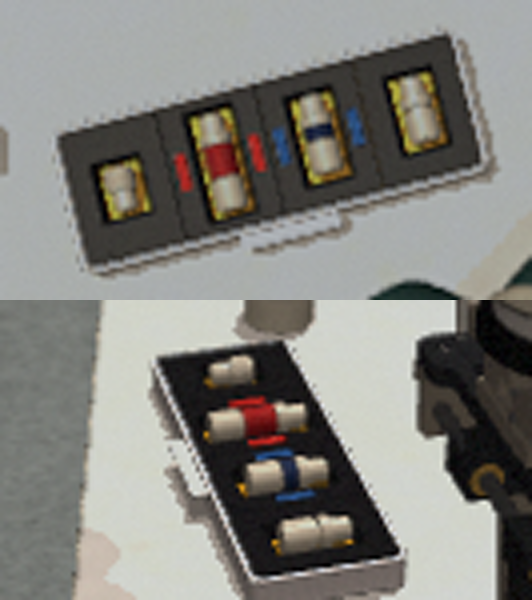

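```bash
python3 - <<'E'
from h import *
T=dict(term=(.425,.333),red=(.4409,.2698),blue=(.457,.2063),adap=(.4733,.1428))
L=dict(term=28,red=62,blue=50,adap=42)
for n in("top","side"):
    p=grab(n);h=cv2.cvtColor(p["frame"],cv2.COLOR_RGB2HSV).astype(int)
    v,u=np.mgrid[0:480,0:640];w=ray(p,np.c_[u.ravel(),v.ravel()],.0235)[:,:2].reshape(480,640,2)
    d=np.array([np.cos(.252),np.sin(.252)]);e=np.array([-d[1],d[0]])
    for k,c in T.items():
        q=w-np.array(c);a=q@d;b=q@e
        box=(abs(a)<.037)&(abs(b)<.019)
        H,S,V=h[...,0],h[...,1],h[...,2]
        m=box&(V>85)&(S<90)
        if k in("red","blue"): m|=box&(abs(a)<.012)&(abs(b)<.008)
        A,B=a[m]*1e3,b[m]*1e3
        l,W=np.linalg.eigh(np.cov(A,B));x=W[:,1]
        print(n,k,m.sum(),"mid",((A.min()+A.max())/2).round(1),"len",np.ptp(A).round(1),"lat",B.mean().round(1),"tilt",np.arctan(x[1]/x[0]).round(3))
E
```

```text
top term 67 mid 0.3 len 28.9 lat 0.8 tilt 0.05
top red 158 mid 0.9 len 64.3 lat 0.1 tilt 0.001
top blue 128 mid 2.3 len 51.1 lat 0.1 tilt 0.004
top adap 112 mid 1.1 len 42.9 lat -0.3 tilt 0.027
side term 59 mid 0.6 len 31.2 lat 4.1 tilt 0.782
side red 119 mid 1.8 len 62.4 lat 2.3 tilt 0.031
side blue 120 mid 3.1 len 51.7 lat 2.8 tilt 0.099
side adap 121 mid 1.9 len 43.9 lat 2.9 tilt 0.11
```

```bash
python3 -c "
from plant import manip
print(manip.job_done())"
```

```text
the job is handed in; nothing more can be done
None
```

I laid all four pieces in their own cut-outs, released them, and handed the job in at about 35 s. The last pictures show each one in place and apparently flat. The hand-in gave no verdict, and I judged the seating depth from those pictures only.

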